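# Find the dense sample by heft and put it on the balance

### The arm

A 7-joint arm with a two-finger parallel gripper is mounted at the origin on the work surface. World frame = base frame: x ahead of the robot, y to its left, z up, the work surface at z = 0. Lengths are in m, angles in rad, forces in N, time in s.
With the tool pointing down it reaches from about 0.425 to 1.025 m from the base axis. Payload 9.4 kg.
Tool frame: the origin (TCP) lies midway between the tips of the shut fingers; the grasp point (between the pads) lies 19 mm behind it (manip.grip_depth is the distance from the TCP to the grasp point, in m); x points along the fingers, y is the direction in which the jaws open and shut, and the axes are right-handed (so a half turn about x gives the same grasp; the last joint's range is limited). The gripper opens to 93 mm and grips with 3 to 60 N. Pads are 15 mm wide; open, the fingers measure 128 mm over their backs; the gripper's body (75 mm by 188 mm) begins 65 mm behind the grasp point.
Start: joints at [-1.327, 0.599, -0.003, 1.599, 0.002, 0.943, -0.08], TCP at [0.229, 0.688, 0.219] pointing down, gripper open.
Joint ranges: [-2.57, 2.57], [-0.35, 1.97], [-1.29, 1.29], [0.11, 2.56], [-1.05, 4.19], [0.11, 1.86], [-2.63, 2.63]. Speed limits (rad/s): [2.22, 2.22, 3.01, 3.01, 3.14, 3.14, 3.14].

### API

Orientations are given as a unit quaternion [x, y, z, w].
In Python, from station import manip gives the robot as it stands. The module is installed in compiled form; this text tells all that it offers.
- The arm moves only by the tool servo_tool, never from a script. Its argument "motion" is text: rows parted by semicolons, each of 5 numbers parted by spaces: the shift along the tool's x, y, z in units of 25 mm (1.0 is 25 mm), then the turn about the tool's x in units of 8 degrees (1.0 is 8 degrees), then the gripper command: -1 is shut, 1 is fully open, values between are in proportion. In form: tx ty tz spin claw; .... A call has 1 to 8 rows; each row is the pose to reach, as a shift and turn from the pose measured when the call began, along the tool's axes at that moment; what a row does not reach only later rows make up. A row lasts 1/8 s, in which the tool goes at most 62.5 mm and 10.7 degrees, less where a joint would pass 70% of its speed; a pose out of reach is approached as far as the arm can. A call with a gripper value outside its range is refused whole. The fingers move at their own pace and stop on an object; "squeeze" is the grip in N (left out, the last holds). Time passes only in rows, so rows that repeat a pose let the fingers close. It gives the time, the measured TCP pose, the force and the opening at its end, in the units of the state.
- manip.sense(): the state, without advancing time (a new reading comes with each control period).
- manip.snapshot(name): name is "side" or "top" or "wrist"; returns a dict with "image" (420x560x3 uint8, blue, green, red), "camera_matrix" (3x3 intrinsics, pixels), "rvec" (rotation vector, rad) and "tvec" (3), from world to camera coordinates, as OpenCV has them. Camera axes: x right, y down, z forward; pixel columns grow to the right and rows downward; lengths in m; the calibration is good to about 2 mm. A picture is of the moment at which its call begins. There is no depth.
- manip.hand_in(): hands the job in, once; it reports no verdict.
The state is a dict: "time_s": time; "qpos": joint angles; "qd": joint speeds; "effort": joint torques, N m; "position": TCP position; "eef_rot": TCP orientation; "contact_force": force on the tool from outside, world axes, zero at the start; "torque": the same for the moment, N m; "gripper_width": opening from 0.0 (shut) to 1.0 (fully open).
Only numpy, scipy, OpenCV 4.12 (cv2) and the standard library are available. Lean on these libraries where they do the work, as an engineer would, in place of code of your own. Each camera call takes 0.05 s, during which the arm holds its last target.

### The job

One of the three closed steel boxes on the furnace-room bench is clearly heavier than the others, because it holds the dense metal cylinder: lift the closed boxes just off the bench to feel which it is, and set them back down on the bench. Open the heavy box, lay its lid flat on the bench with the knob up, lift the cylinder out and set it gently on the balance pan without driving the pan to its stop. Keep the boxes upright, never have two of them open at once, leave the other two standing closed on the bench, and do not disturb the calculator, crucible and tongs.

Things in the scene. Friction and masses are not known exactly. Their poses are not given: they have to be found in the camera images.
- box_a_mid (a point): One of three identical plain steel boxes, 130 (its x) x 58 (y) x 50 mm high without lid; walls and floor 3 mm, inside 124 x 52 mm. This point: its centre, 25 mm above its underside; z up. To lift it closed, grip the side walls across its width, below the lid; the knob lifts only the lid. Weight closed: 0.34 to 0.45 kg with a blank, 0.69 to 0.91 kg with the dense cylinder; any box may hold that one.
- lid_a_knob (a point): Loose steel lid of box_a: plate 130 x 58 x 4 mm on the rim, 4 mm deep locating plug below (3 mm play), bar-shaped knob on top, 40 mm long (x, along the box), 12 mm wide (y), 20 mm tall. This point: the knob's centre, 10 mm above the plate's top face, 64 mm above the bench on the box, 18 mm when the lid lies flat on the bench. 80 g.
- box_b_mid (a point): Identical to box_a; this point likewise. In the middle of every box stands one dark grey cylinder, 32 mm in diameter, 40 mm tall, from 3 to 43 mm above the box's underside, with 1.5 mm of play between four 5 mm high pegs set diagonally. Grip it with the fingers apart along the box's length (x).
- lid_b_knob (a point): Loose lid of box_b, identical to lid_a; centre of its knob.
- box_c_mid (a point): Identical to box_a; this point likewise. The cylinders in the three boxes look alike: one is dense metal (about 0.45 kg), two are light blanks (0.06 kg).
- lid_c_knob (a point): Loose lid of box_c, identical to lid_a; centre of its knob.
- pan_top (a point): Centre of the top face of the balance's pan: a round flat steel disc 90 mm in diameter, 78 mm above the bench when empty. The balance, 170 (x) x 150 (y) mm, its housing 55 mm high, is fixed to the bench; its centre lies 20 mm from this point along +x of this point's frame. The pan is sprung: it sinks about 1.2 mm per newton and stops at 14 mm.
- pan (a joint): How far the balance pan has sunk (m): 0 empty, about 0.005 to 0.006 under the dense cylinder, under 0.001 under a blank; 0.014 is its stop.
- crucible_rim (a point): Bystander: white ceramic cup-shaped crucible, 60 mm across and 50 mm tall; centre of its mouth.
- calculator: Bystander: pocket calculator 150 (x) x 80 (y) x 16 mm lying on the bench; origin at the centre of its underside.
- tongs: Bystander: steel crucible tongs lying on the bench, about 280 mm long (x) and 65 mm wide, 12 mm high; origin under the middle.

How it is judged:
On the way, in this order (a step that is already met when the one before it is completed fails the run):
1. a closed box is lifted clear of the bench, its lid on (((height (world z) of box_a_mid above 0.031 m and (distance between lid_a_knob and box_a_mid below 0.044 m and horizontal distance between lid_a_knob and box_a_mid below 0.012 m)) or (height (world z) of box_b_mid above 0.031 m and (distance between lid_b_knob and box_b_mid below 0.044 m and horizontal distance between lid_b_knob and box_b_mid below 0.012 m)) or (height (world z) of box_c_mid above 0.031 m and (distance between lid_c_knob and box_c_mid below 0.044 m and horizontal distance between lid_c_knob and box_c_mid below 0.012 m)))), for 0.2 s.
2. one box standing on the bench has its lid off, the other two are closed, and the pan is still empty (value of joint pan below 0.002 m and ((distance between lid_a_knob and box_a_mid above 0.055 m and height (world z) of box_a_mid below 0.03 m and (distance between lid_b_knob and box_b_mid below 0.044 m and horizontal distance between lid_b_knob and box_b_mid below 0.012 m) and (distance between lid_c_knob and box_c_mid below 0.044 m and horizontal distance between lid_c_knob and box_c_mid below 0.012 m)) or (distance between lid_b_knob and box_b_mid above 0.055 m and height (world z) of box_b_mid below 0.03 m and (distance between lid_a_knob and box_a_mid below 0.044 m and horizontal distance between lid_a_knob and box_a_mid below 0.012 m) and (distance between lid_c_knob and box_c_mid below 0.044 m and horizontal distance between lid_c_knob and box_c_mid below 0.012 m)) or (distance between lid_c_knob and box_c_mid above 0.055 m and height (world z) of box_c_mid below 0.03 m and (distance between lid_a_knob and box_a_mid below 0.044 m and horizontal distance between lid_a_knob and box_a_mid below 0.012 m) and (distance between lid_b_knob and box_b_mid below 0.044 m and horizontal distance between lid_b_knob and box_b_mid below 0.012 m)))), for 0.2 s.
At the end, for the whole second after the job is handed in: The balance pan carries the dense cylinder and is at rest (sunk 3.5 to 9 mm); all three boxes stand upright on the bench (tilt under 0.1 rad); the lid of the opened box lies flat on the bench, knob up (tilt under 0.15 rad); the other two boxes have their lids on (within 12 mm of centre, seated) (value of joint pan between 0.0035 and 0.009 m and velocity of joint pan between -0.005 and 0.005 m/s and height (world z) of each of box_a_mid, box_b_mid, box_c_mid below 0.03 m and angle between each of box_a_mid, box_b_mid, box_c_mid's own z axis and vertical below 0.1 rad and ((height (world z) of lid_a_knob below 0.025 m and angle between lid_a_knob's own z axis and vertical below 0.15 rad and distance between lid_a_knob and box_a_mid above 0.055 m and (distance between lid_b_knob and box_b_mid below 0.044 m and horizontal distance between lid_b_knob and box_b_mid below 0.012 m) and (distance between lid_c_knob and box_c_mid below 0.044 m and horizontal distance between lid_c_knob and box_c_mid below 0.012 m)) or (height (world z) of lid_b_knob below 0.025 m and angle between lid_b_knob's own z axis and vertical below 0.15 rad and distance between lid_b_knob and box_b_mid above 0.055 m and (distance between lid_a_knob and box_a_mid below 0.044 m and horizontal distance between lid_a_knob and box_a_mid below 0.012 m) and (distance between lid_c_knob and box_c_mid below 0.044 m and horizontal distance between lid_c_knob and box_c_mid below 0.012 m)) or (height (world z) of lid_c_knob below 0.025 m and angle between lid_c_knob's own z axis and vertical below 0.15 rad and distance between lid_c_knob and box_c_mid above 0.055 m and (distance between lid_a_knob and box_a_mid below 0.044 m and horizontal distance between lid_a_knob and box_a_mid below 0.012 m) and (distance between lid_b_knob and box_b_mid below 0.044 m and horizontal distance between lid_b_knob and box_b_mid below 0.012 m)))); the robot touches nothing.
It fails at once if two boxes are open at once ((distance between lid_a_knob and box_a_mid above 0.055 m and distance between lid_b_knob and box_b_mid above 0.055 m) or (distance between lid_a_knob and box_a_mid above 0.055 m and distance between lid_c_knob and box_c_mid above 0.055 m) or (distance between lid_b_knob and box_b_mid above 0.055 m and distance between lid_c_knob and box_c_mid above 0.055 m)).
It fails at once if a box is tipped by more than 0.6 rad (angle between any of box_a_mid, box_b_mid, box_c_mid's own z axis and vertical above 0.6 rad).
It fails at once if the balance pan is driven to its stop (sunk more than 13 mm) (value of joint pan above 0.013 m).
It fails at once if a bystander is moved by more than 30 mm (distance of any of crucible_rim, calculator, tongs from where it was at the start of the episode above 0.03 m).
It also fails if it takes over 72 s, if anything falls off the work surface, if the arm or the gripper's body presses on something with over 40 N, if the wrist force passes 120 N, or if a joint passes its speed limit or range.

## Working session

There is one attempt and no reset: what is moved stays moved. The work goes in short steps, Python scripts to look and compute and a tool call to move; the robot and the scene stay as the last step left them, time stands still between calls to the robot, and variables do not carry over. Pictures are saved under pics/ and viewed, and the job is handed in when it is done.

Besides the shell and the picture viewer there is one more tool, called after "Emit:" as a command line: name --argument value ..., lists and objects as JSON in quotes. servo_tool: Moves the arm, as the interface text tells. Its arguments: {"type":"object","properties":{"motion":{"type":"string"},"squeeze":{"type":"number"}},"required":["motion"]}

```bash
mkdir -p pics
cat > h.py <<'E'
import numpy as np, cv2
from station import manip
def snap(n,f):
    s=manip.snapshot(n); np.savez('pics/'+f+'.npz',**s); cv2.imwrite('pics/'+f+'.png',s['image']); return s
def ray(s,u,v):
    R,_=cv2.Rodrigues(np.array(s['rvec'],float)); t=np.array(s['tvec'],float).reshape(3)
    p=cv2.undistortPoints(np.array([[[u,v]]],float),np.array(s['camera_matrix']),None)[0,0]
    return -R.T@t, R.T@np.array([p[0],p[1],1.])
def onz(s,u,v,z):
    c,d=ray(s,u,v); return c+d*(z-c[2])/d[2]
def tri(a,pa,b,pb):
    c1,d1=ray(a,*pa);c2,d2=ray(b,*pb); d1/=np.linalg.norm(d1);d2/=np.linalg.norm(d2)
    x=np.linalg.lstsq(np.c_[d1,-d2],c2-c1,rcond=None)[0]
    p,q=c1+d1*x[0],c2+d2*x[1]; return (p+q)/2,np.linalg.norm(p-q)
def load(f): return dict(np.load('pics/'+f+'.npz'))
E
python3 - <<'E'
from h import *
for n in ('side','top','wrist'):
    s=snap(n,n+'0'); c,d=ray(s,280,210); print(n,c.round(3),d.round(3))
print(manip.sense(), manip.grip_depth)
E
```

```text
side [ 0.536 -0.672  0.76 ] [ 0.109  0.694 -0.711]
top [ 0.508 -0.008  0.943] [ 0.176  0.005 -0.984]
wrist [0.154 0.713 0.385] [ 0.265 -0.083 -0.961]
{'time_s': 0.15, 'qpos': array([-1.32668036,  0.59993193, -0.0025196 ,  1.59993058,  0.00180194,
        0.94288458, -0.07977425]), 'qd': array([-3.68924928e-04, -3.58607352e-03, -1.23139763e-03, -1.74524388e-03,
        8.66157783e-05, -1.82515663e-03, -8.34533276e-04]), 'effort': array([ 2.31029044e-03, -7.65583634e+01,  1.49890825e+00, -2.52565849e+01,
       -5.23107103e-02,  1.48102659e-02,  7.32135300e-05]), 'position': array([0.22853271, 0.687666  , 0.21797105]), 'eef_rot': array([ 0.11250984,  0.69805332, -0.1133239 ,  0.69801202]), 'contact_force': array([-0.22633638, -0.49571357, -0.28320794]), 'torque': array([-0.05157199, -0.00320719, -0.0335819 ]), 'gripper_width': 0.999853590449229} 0.0188
```

View pics/side0.png

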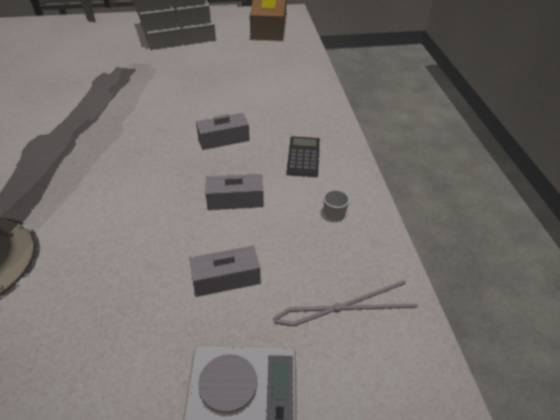

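View pics/top0.png

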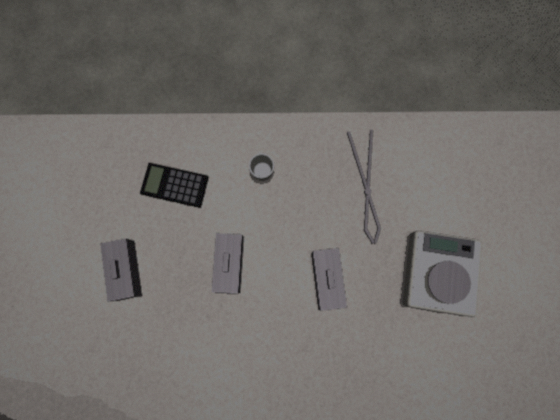

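View pics/wrist0.png

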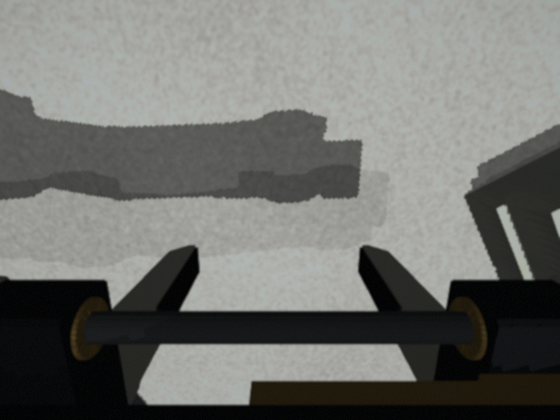

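The side view shows the three closed boxes at about (223,130), (235,190) and (225,270), with the balance pan at (228,382). In the top view they are at (120,270), (228,263) and (330,279), with the pan at (449,282). I'll enlarge these to measure them.

Run:
```python
from h import *
a=load('top0')['image'];b=load('side0')['image']
t=np.hstack([cv2.resize(a[225:325,x:x+65],None,fx=4,fy=4,interpolation=cv2.INTER_CUBIC) for x in (90,200,300)])
t=cv2.convertScaleAbs(t,alpha=1.6); cv2.imwrite('pics/tz.png',t)
s=np.hstack([cv2.resize(b[y:y+65,180:270],None,fx=3,fy=3,interpolation=cv2.INTER_CUBIC) for y in (95,155,235)][:2]+[cv2.resize(b[235:300,180:270],None,fx=3,fy=3,interpolation=cv2.INTER_CUBIC)])
cv2.imwrite('pics/sz.png',cv2.convertScaleAbs(s[:,:800],alpha=1.6))
hs=cv2.cvtColor(a,cv2.COLOR_BGR2HSV)
for p in [(110,260),(118,270),(135,260),(228,245),(226,262),(325,260),(331,280),(449,282),(180,300)]: print(p,a[p[1],p[0]],hs[p[1],p[0]])
for p in [(215,128),(225,140),(235,188),(235,200),(225,268),(225,285),(228,382),(180,200)]: print('s',p,b[p[1],p[0]])
```

```text
(110, 260) [ 98  94 100] [160  15 100]
(118, 270) [36 30 34] [140  42  36]
(135, 260) [26 22 27] [156  47  27]
(228, 245) [109 105 110] [156  12 110]
(226, 262) [112 107 112] [150  11 112]
(325, 260) [112 107 113] [155  14 113]
(331, 280) [110 105 109] [144  12 110]
(449, 282) [95 89 93] [140  16  95]
(180, 300) [117 121 127] [ 12  20 127]
s (215, 128) [114 108 115]
s (225, 140) [57 57 59]
s (235, 188) [114 109 115]
s (235, 200) [55 55 57]
s (225, 268) [114 108 115]
s (225, 285) [55 54 57]
s (228, 382) [107 103 108]
s (180, 200) [139 142 150]
```

```bash
sleep 1
```

```text
(no output)
```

View pics/tz.png

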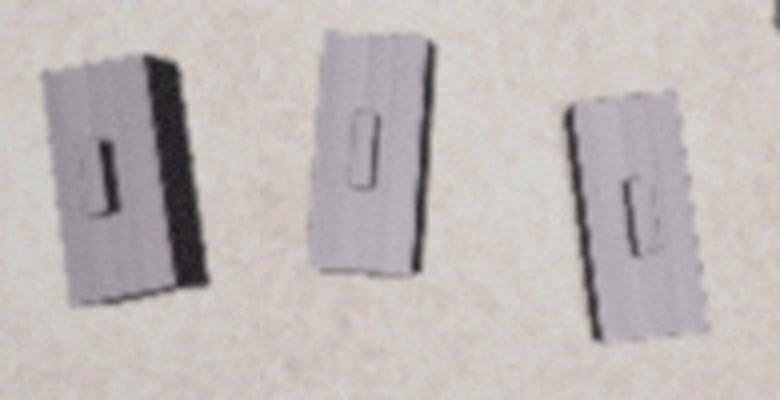

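View pics/sz.png

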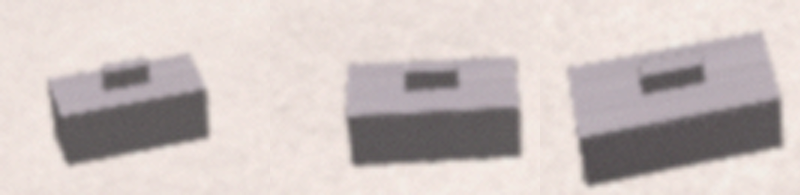

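Zoomed in, the lids are lilac-grey and clearly separate from the bench and the dark walls. A colour mask should work in both views.

```bash
cat > lids.py <<'E'
from h import *
def corners(s,roi,k=4):
    x0,y0,x1,y1=roi
    im=cv2.resize(s['image'][y0:y1,x0:x1],None,fx=k,fy=k,interpolation=cv2.INTER_CUBIC)
    im=cv2.GaussianBlur(im,(0,0),2).astype(int)
    m=((im[...,0]-im[...,2]>-6)&(im.max(2)>80)&(im.max(2)<135)).astype(np.uint8)*255
    m=cv2.morphologyEx(m,cv2.MORPH_OPEN,np.ones((5,5)))
    cs,_=cv2.findContours(m,cv2.RETR_EXTERNAL,cv2.CHAIN_APPROX_NONE)
    c=cv2.convexHull(max(cs,key=cv2.contourArea))
    e=1.
    q=c
    while len(q)>4: q=cv2.approxPolyDP(c,e,True); e+=.5
    q=q.reshape(-1,2)
    return (q+.5)/k-.5+np.array([x0,y0]), m
E
python3 - <<'E'
from lids import *
T=load('top0');S=load('side0')
for i,(rt,rs) in enumerate(zip([(92,225,142,315),(205,222,250,305),(305,240,355,320)],[(185,105,260,155),(195,165,275,215),(180,240,270,300)])):
    qt,mt=corners(T,rt); qs,ms=corners(S,rs)
    cv2.imwrite(f'pics/m{i}.png',mt)
    pt=np.array([onz(T,*q,.054) for q in qt]); ps=np.array([onz(S,*q,.054) for q in qs])
    for n,q,p in(('top',qt,pt),('side',qs,ps)):
        r=cv2.minAreaRect((p[:,:2]*1e3).astype(np.float32)); print(i,n,q.round(1).tolist(),p.mean(0).round(4),np.round(r[1],0),round(r[2],1))
    # match by nearest, triangulate
    for j,p in enumerate(pt):
        k=np.argmin(np.linalg.norm(ps-p,axis=1)); print('  tri',*[np.round(v,4) for v in tri(T,qt[j],S,qs[k])])
E
```

```text
0 top [[122.1, 236.6], [132.9, 294.9], [107.4, 301.9], [91.6, 260.6]] [0.5281 0.3631 0.054 ] [133.  75.] 13.7
0 side [[247.4, 124.9], [200.6, 133.4], [196.1, 121.6], [242.1, 113.4]] [0.5382 0.3566 0.054 ] [126.  56.] 10.8
  tri [0.6074 0.3518 0.0465] 0.0045
  tri [0.4816 0.3176 0.0543] 0.0005
  tri [0.4689 0.3727 0.0536] 0.0048
  tri [0.5768 0.4214 0.0366] 0.04
1 top [[242.6, 234.1], [237.4, 293.1], [212.9, 292.4], [212.9, 232.1]] [0.5506 0.115  0.054 ] [ 67. 131.] 85.9
1 side [[261.1, 175.1], [261.9, 190.6], [205.4, 193.9], [206.1, 176.6]] [0.5519 0.1139 0.054 ] [ 58. 127.] 86.5
  tri [0.6128 0.0798 0.0573] 0.0004
  tri [0.4856 0.0902 0.0529] 0.0023
  tri [0.4885 0.1428 0.0578] 0.0043
  tri [0.619  0.1483 0.0434] 0.0009
2 top [[346.1, 254.1], [346.4, 306.4], [319.9, 310.4], [312.6, 250.4]] [ 0.5121 -0.1142  0.054 ] [130.  72.] 6.0
2 side [[253.9, 247.4], [258.9, 267.9], [192.4, 280.6], [190.4, 257.1]] [ 0.5169 -0.1113  0.054 ] [127.  57.] 3.7
  tri [ 0.574  -0.1457  0.0712] 0.0138
  tri [ 0.4557 -0.1454  0.0544] 0.0004
  tri [ 0.4499 -0.0881  0.0541] 0.0047
  tri [ 0.5777 -0.0752  0.0484] 0.001
```

```bash
sed -i 's/np.ones((5,5))/cv2.getStructuringElement(cv2.MORPH_ELLIPSE,(21,21))/' lids.py
cat > meas.py <<'E'
from lids import *
def run(T,S,rts,rss,h=.054):
  for i,(rt,rs) in enumerate(zip(rts,rss)):
    qt,mt=corners(T,rt); qs,ms=corners(S,rs)
    pt=np.array([onz(T,*q,h) for q in qt]); ps=np.array([onz(S,*q,h) for q in qs])
    for n,q,p in(('top',qt,pt),('side',qs,ps)):
        r=cv2.minAreaRect((p[:,:2]*1e3).astype(np.float32)); print(i,n,p.mean(0).round(4),np.round(r[1],0),round(r[2],1))
    X=[]
    for j,p in enumerate(pt):
        k=np.argmin(np.linalg.norm(ps-p,axis=1)); v,e=tri(T,qt[j],S,qs[k]); X.append(v)
    print('  tri mean',np.mean(X,0).round(4),'z',np.array(X)[:,2].round(3))
E
python3 - <<'E'
from meas import *
T=load('top0');S=load('side0')
run(T,S,[(92,225,142,315),(205,222,250,305),(305,240,355,320)],[(185,105,260,155),(195,165,275,215),(180,240,270,300)])
# manual top corners
for q in ([(100.5,243),(126.25,239),(134.25,297),(108,301)],[(216.5,233),(242.5,235),(238.25,293),(212.25,292)],[(313,251),(339,248),(347,307.5),(320,310)]):
    p=np.array([onz(T,u-.4,v-.4,.054)[:2] for u,v in q]); r=cv2.minAreaRect((p*1e3).astype(np.float32)); print(p.mean(0).round(4),r)
# pan
for s,c,w in ((T,(449,282),26),(S,(228,382),34)):
    x,y=c; im=cv2.GaussianBlur(s['image'],(0,0),1)[y-w:y+w,x-w:x+w].astype(int)
    m=((im[...,0]-im[...,2]>-6)&(im.max(2)<112)&(im.max(2)>80)).astype(np.uint8)*255
    m=cv2.morphologyEx(m,cv2.MORPH_OPEN,np.ones((5,5)))
    cs,_=cv2.findContours(m,0,1); e=cv2.fitEllipse(cv2.convexHull(max(cs,key=cv2.contourArea))); print('ell',e,(e[0][0]+x-w,e[0][1]+y-w))
    print(onz(s,e[0][0]+x-w,e[0][1]+y-w,.078))
cv2.imwrite('pics/pz.png',np.hstack([cv2.resize(T['image'][220:330,395:495],None,fx=4,fy=4),cv2.resize(S['image'][335:420,175:310],(400,252)).repeat(1,0) if 0 else cv2.resize(S['image'][310:420,200:300],None,fx=4,fy=4)]))
E
```

```text
0 top [0.5376 0.3582 0.054 ] [131.  53.] 13.5
0 side [0.5371 0.3548 0.054 ] [125.  45.] 21.2
  tri mean [0.5369 0.3596 0.0508] z [0.06  0.053 0.036 0.054]
1 top [0.5508 0.1157 0.054 ] [ 55. 130.] 89.4
1 side [0.5521 0.1153 0.054 ] [ 52. 125.] 84.2
  tri mean [0.5518 0.1158 0.0536] z [0.052 0.059 0.057 0.046]
2 top [ 0.5158 -0.1099  0.054 ] [129.  52.] 9.6
2 side [ 0.5164 -0.11    0.054 ] [127.  54.] 4.1
  tri mean [ 0.5166 -0.1099  0.0538] z [0.046 0.058 0.06  0.05 ]
[0.5367 0.3563] ((536.6595458984375, 356.3319091796875), (131.63072204589844, 57.601680755615234), 11.120479583740234)
[0.5507 0.1138] ((551.0447998046875, 113.43898010253906), (58.169517517089844, 129.2974090576172), 87.1716537475586)
[ 0.5156 -0.1101] ((515.4011840820312, -109.998046875), (129.02684020996094, 58.42779541015625), 6.117862224578857)
ell ((25.949508666992188, 26.268722534179688), (41.18115234375, 44.4852294921875), 158.93499755859375) (448.9495086669922, 282.2687225341797)
[ 0.50660016 -0.35945879  0.078     ]
ell ((33.48529815673828, 46.53963851928711), (35.43928146362305, 55.89119338989258), 84.17623138427734) (227.48529815673828, 394.5396385192871)
[ 0.50767101 -0.37979081  0.078     ]
```

```bash
sleep 1
```

```text
(no output)
```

View pics/pz.png

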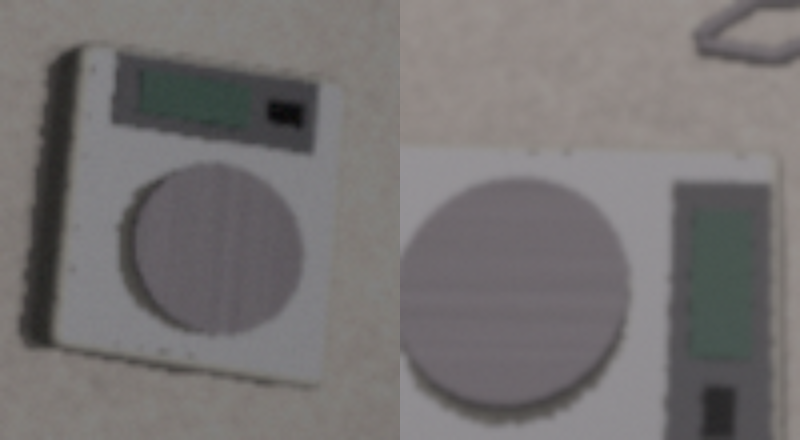

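```bash
cat > go.py <<'E'
from h import *
from scipy.spatial.transform import Rotation as Ro
def go(x,y,z,yaw=None):
    """yaw deg: wanted direction of jaw (tool y) axis in world, mod 180"""
    st=manip.sense(); R=Ro.from_quat(st['eef_rot']).as_matrix()
    d=R.T@(np.array([x,y,z])-st['position'])/.025
    out=[]
    if yaw is not None:
        # positive spin about tool x (down) -> yaw decreases
        cy=np.degrees(np.arctan2(R[1,1],R[0,1])); dy=(yaw-cy+90)%180-90
        out=[round(-dy/8,3), 'alt',round((-dy+180*np.sign(dy))/8,3)]
    print('units',d.round(3),'spin',out)
def st():
    s=manip.sense(); R=Ro.from_quat(s['eef_rot']).as_matrix()
    print('t',s['time_s'],'pos',s['position'].round(4),'F',s['contact_force'].round(2),'gw',round(s['gripper_width'],3),'q7',s['qpos'].round(2),'jaw',np.degrees(np.arctan2(R[1,1],R[0,1])).round(1),'toolx',R[:,0].round(3))
E
python3 - <<'E'
from go import *
T=load('top0');S=load('side0')
print('pan',tri(T,(449.4,281.6),S,(228.1,382.4)))
for q in ([(100.5,243),(126.25,239),(134.25,297),(108,301)],[(216.5,233),(242.5,235),(238.25,293),(212.25,292)],[(313,251),(339,248),(347,307.5),(320,310)]):
    p=np.array([onz(T,u-.4,v-.4,.054)[:2] for u,v in q])
    for a,b in((3,0),(2,1)): d=p[b]-p[a]; print('long yaw',np.degrees(np.arctan2(d[1],d[0])).round(1))
    for a,b in((1,0),(2,3)): d=p[b]-p[a]; print('  short yaw',np.degrees(np.arctan2(d[1],d[0])).round(1))
st(); go(.551,.114,.2,87)
go(.537,.356,.2,101)
E
```

```text
pan (array([ 0.50887325, -0.36084688,  0.07704877]), np.float64(0.0017678105578122884))
long yaw 11.2
long yaw 11.1
  short yaw 98.7
  short yaw 98.4
long yaw -2.8
long yaw -3.5
  short yaw 85.4
  short yaw 87.7
long yaw 5.8
long yaw 6.1
  short yaw 96.4
  short yaw 95.0
t 0.15 pos [0.2285 0.6877 0.218 ] F [-0.23 -0.5  -0.28] gw 1.0 q7 [-1.33  0.6  -0.    1.6   0.    0.94 -0.08] jaw 71.6 toolx [-0.    -0.001 -1.   ]
units [  0.742 -17.709  19.475] spin [np.float64(-1.922), 'alt', np.float64(20.578)]
units [ 0.731 -8.699 15.892] spin [np.float64(-3.672), 'alt', np.float64(18.828)]
```

Emit:
servo_tool --motion "0.2 -2 3.6 -1 1; 0.4 -4 7.3 -2 1; 0.7 -5.5 10 -3 1; 0.7 -7 13 -3.6 1; 0.7 -8.2 15 -3.6 1; 0.7 -8.7 15.9 -3.6 1; 0.7 -8.7 15.9 -3.6 1; 0.7 -8.7 15.9 -3.6 1"

```text
time_s: 1.15
position: [0.5404, 0.3511, 0.2004]
eef_rot: [-0.063, 0.704, 0.061, 0.704]
contact_force: [-0.8, -0.3, 0.0]
gripper_width: 1.0
```

Run:
```python
from go import *
st(); snap('wrist','w1')
```

```text
t 1.15 pos [0.5404 0.3511 0.2004] F [-0.82 -0.34  0.02] gw 1.0 q7 [-0.57  0.52 -0.14  1.8   0.1   0.82  0.98] jaw 100.0 toolx [ 0.001 -0.003 -1.   ]
```

View pics/w1.png

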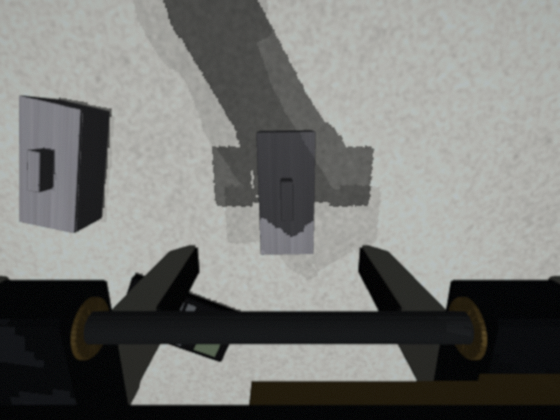

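The wrist view shows box 0's lid with corners at about (258,131), (314,131), (313,254) and (261,254), and its knob at (286,200). Part of it is in the arm's shadow.

Run:
```python
from go import *
W=load('w1')
p=np.array([onz(W,*q,.054) for q in [(257.5,130.5),(314,130.5),(313.5,254),(261,254)]])
print(p.round(4),p.mean(0)); 
for a,b in((0,3),(1,2)): d=p[a]-p[b]; print(np.degrees(np.arctan2(d[1],d[0]))%180, np.linalg.norm(d))
go(.537,.356,.08,101); go(p[:,0].mean(),p[:,1].mean(),.01,101)
```

```text
[[0.4759 0.3195 0.054 ]
 [0.4663 0.3739 0.054 ]
 [0.5947 0.4004 0.054 ]
 [0.6048 0.3438 0.054 ]] [0.53540098 0.35941153 0.054     ]
10.647583190940878 0.13112191831562295
11.645051781881847 0.13109341380914524
units [ 4.814  0.224 -0.104] spin [np.float64(-0.116), 'alt', np.float64(22.384)]
units [ 7.614  0.379 -0.143] spin [np.float64(-0.116), 'alt', np.float64(22.384)]
```

Emit:
servo_tool --motion "2 0.3 -0.13 -0.12 1; 4 0.3 -0.13 -0.12 1; 5.5 0.3 -0.13 -0.12 1; 6.6 0.3 -0.13 -0.12 1; 7.2 0.3 -0.13 -0.12 1; 7.6 0.3 -0.13 -0.12 1; 7.6 0.3 -0.13 -0.12 1"

```text
time_s: 2.08
position: [0.5358, 0.358, 0.0103]
eef_rot: [-0.069, 0.704, 0.067, 0.704]
contact_force: [-0.4, 0.8, -0.8]
gripper_width: 1.0
```

Run:
```python
from go import *
st(); go(.536,.358,.01,101)
```

```text
t 2.075 pos [0.5358 0.358  0.0103] F [-0.44  0.77 -0.76] gw 1.0 q7 [-0.61  0.77 -0.1   1.92  0.16  0.46  0.93] jaw 101.1 toolx [ 0.    -0.003 -1.   ]
units [ 0.014 -0.     0.009] spin [np.float64(0.008), 'alt', np.float64(-22.492)]
```

Grip, then lift about 15 mm.

Emit:
servo_tool --motion "0 0 0 0 -1; 0 0 0 0 -1; 0 0 0 0 -1; 0 0 0 0 -1; 0 0 0 0 -1; 0 0 0 0 -1" --squeeze 40

```text
time_s: 2.82
position: [0.5359, 0.358, 0.0106]
eef_rot: [-0.069, 0.704, 0.067, 0.704]
contact_force: [-0.1, -0.8, 4.7]
gripper_width: 0.623
```

Emit:
servo_tool --motion "-0.2 0 0 0 -1; -0.4 0 0 0 -1; -0.6 0 0 0 -1; -0.6 0 0 0 -1; -0.6 0 0 0 -1; -0.6 0 0 0 -1; -0.6 0 0 0 -1; -0.6 0 0 0 -1"

```text
time_s: 3.82
position: [0.5359, 0.358, 0.0256]
eef_rot: [-0.069, 0.704, 0.067, 0.704]
contact_force: [-0.3, 0.3, -3.5]
gripper_width: 0.618
```

Run:
```python
from go import *
st(); snap('side','s2');st()
```

```text
t 3.825 pos [0.5359 0.358  0.0256] F [-0.28  0.26 -3.54] gw 0.618 q7 [-0.61  0.75 -0.1   1.91  0.16  0.49  0.94] jaw 101.1 toolx [ 0.001 -0.003 -1.   ]
t 3.875 pos [0.5359 0.358  0.0256] F [-0.6   0.87 -3.73] gw 0.618 q7 [-0.61  0.75 -0.1   1.91  0.16  0.49  0.94] jaw 101.1 toolx [ 0.001 -0.003 -1.   ]
```

View pics/s2.png

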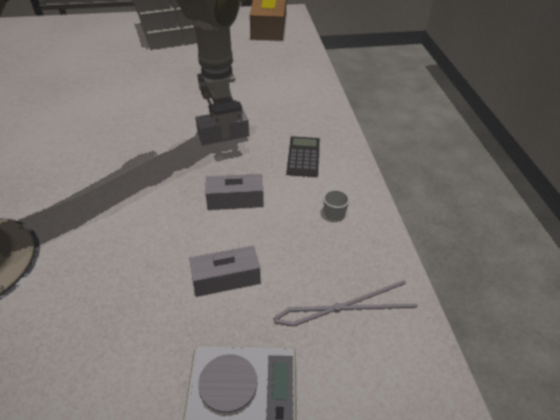

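In the side view, box 0 at (222,127) is held level off the bench with its lid on. Its weight reads about 3.5 N, so it's a blank. I'll set it down.

Emit:
servo_tool --motion "0.3 0 0 0 -1; 0.5 0 0 0 -1; 0.6 0 0 0 -1; 0.6 0 0 0 -1; 0.6 0 0 0 0.6; 0.6 0 0 0 1; 0.6 0 0 0 1; 0.6 0 0 0 1"

```text
time_s: 4.88
position: [0.536, 0.358, 0.0106]
eef_rot: [-0.069, 0.704, 0.067, 0.704]
contact_force: [-0.0, 0.0, 0.9]
gripper_width: 0.985
```

Emit:
servo_tool --motion "0 0 0 0 1; -1 0 0 0 1; -3 0 0 0 1; -5 0 0 0 1; -7 0 0 0 1; -7 0 0 0 1"

```text
time_s: 5.62
position: [0.5377, 0.3598, 0.1899]
eef_rot: [-0.068, 0.701, 0.068, 0.706]
contact_force: [-0.6, -0.5, -0.2]
gripper_width: 1.0
```

Run:
```python
from go import *
st(); go(.551,.1145,.19,86.7)
```

```text
t 5.625 pos [0.5377 0.3598 0.1899] F [-0.58 -0.46 -0.15] gw 1.0 q7 [-0.58  0.54 -0.15  1.81  0.11  0.79  0.98] jaw 101.0 toolx [ 0.006  0.001 -1.   ]
units [-0.015 -9.733 -1.354] spin [np.float64(1.792), 'alt', np.float64(-20.708)]
```

Emit:
servo_tool --motion "0 -2 -0.3 0.5 1; 0 -4.3 -0.6 1 1; 0 -6.5 -1 1.8 1; 0 -8.5 -1.35 1.8 1; 0 -9.7 -1.35 1.8 1; 0 -9.7 -1.35 1.8 1; 0 -9.7 -1.35 1.8 1; 0 -9.7 -1.35 1.8 1"

```text
time_s: 6.62
position: [0.5506, 0.1169, 0.1893]
eef_rot: [0.021, 0.705, -0.019, 0.709]
contact_force: [0.4, 0.4, -0.9]
gripper_width: 0.996
```

Run:
```python
from go import *
st(); snap('wrist','w3')
```

```text
t 6.625 pos [0.5506 0.1169 0.1893] F [ 0.4   0.42 -0.89] gw 0.996 q7 [-0.25  0.44 -0.09  2.01  0.06  0.69  1.14] jaw 86.8 toolx [ 0.006  0.002 -1.   ]
```

View pics/w3.png

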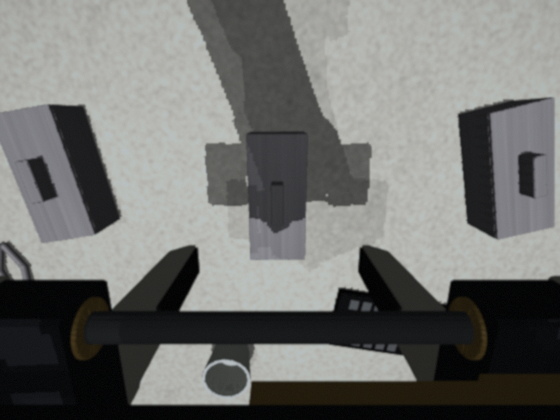

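Box 1's lid shows corners at about (247,132), (307,132), (305,259) and (250,259).

Run:
```python
from go import *
W=load('w3')
p=np.array([onz(W,*q,.054) for q in [(247,131.5),(307,131.5),(305,259.5),(249.5,259)]])
print(p.mean(0)); 
for a,b in((0,3),(1,2)): d=p[b]-p[a]; print(np.degrees(np.arctan2(d[1],d[0])), np.linalg.norm(d))
go((p[:,0].mean()+.551)/2,(p[:,1].mean()+.114)/2,.01,86.7)
```

```text
[0.54859329 0.11692344 0.054     ]
-3.7369745813654105 0.13146835367203807
-2.661982142815624 0.13212377430412153
units [ 7.176 -0.069 -0.074] spin [np.float64(0.007), 'alt', np.float64(-22.493)]
```

Emit:
servo_tool --motion "2 -0.05 -0.07 0 1; 4 -0.05 -0.07 0 1; 5.5 -0.05 -0.07 0 1; 6.5 -0.05 -0.07 0 1; 7 -0.05 -0.07 0 1; 7.18 -0.05 -0.07 0 1; 7.18 -0.05 -0.07 0 1; 7.18 -0.05 -0.07 0 1"

```text
time_s: 7.68
position: [0.5504, 0.1161, 0.0108]
eef_rot: [0.021, 0.704, -0.019, 0.709]
contact_force: [-0.3, -0.2, 0.6]
gripper_width: 1.0
```

Emit:
servo_tool --motion "0 0 0 0 -1; 0 0 0 0 -1; 0 0 0 0 -1; 0 0 0 0 -1; 0 0 0 0 -1; 0 0 0 0 -1"

```text
time_s: 8.43
position: [0.5505, 0.116, 0.0108]
eef_rot: [0.021, 0.704, -0.019, 0.709]
contact_force: [-0.1, 0.5, 2.0]
gripper_width: 0.623
```

Emit:
servo_tool --motion "-0.2 0 0 0 -1; -0.4 0 0 0 -1; -0.6 0 0 0 -1; -0.6 0 0 0 -1; -0.6 0 0 0 -1; -0.6 0 0 0 -1; -0.6 0 0 0 -1"

```text
time_s: 9.3
position: [0.5502, 0.1159, 0.0257]
eef_rot: [0.021, 0.704, -0.019, 0.709]
contact_force: [-0.5, 1.0, -4.5]
gripper_width: 0.624
```

Run:
```python
from go import *
st(); snap('side','s4');st()
```

```text
t 9.3 pos [0.5502 0.1159 0.0257] F [-0.52  1.   -4.55] gw 0.624 q7 [-0.27  0.69 -0.05  2.11  0.1   0.33  1.1 ] jaw 86.8 toolx [ 0.007  0.002 -1.   ]
t 9.35 pos [0.5502 0.116  0.0257] F [ 0.13  1.18 -4.  ] gw 0.624 q7 [-0.27  0.69 -0.05  2.11  0.1   0.33  1.1 ] jaw 86.7 toolx [ 0.007  0.002 -1.   ]
```

View pics/s4.png

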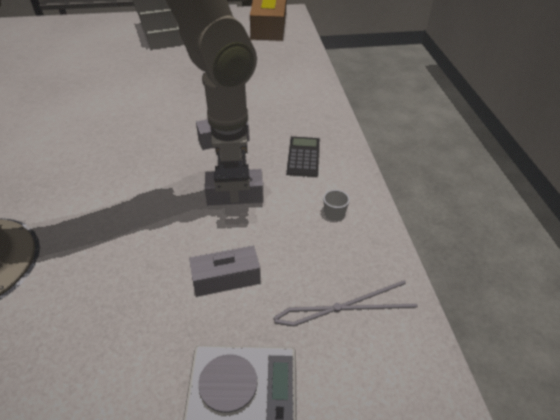

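Box 1 is at (235,186), off the bench and level. It weighs about 4.2 N, so it's light too. Box 2 should be the heavy one, and I'll confirm by lifting it.

Emit:
servo_tool --motion "0.3 0 0 0 -1; 0.5 0 0 0 -1; 0.6 0 0 0 -1; 0.6 0 0 0 -1; 0.6 0 0 0 0.6; 0.6 0 0 0 1; 0.6 0 0 0 1; 0.6 0 0 0 1"

```text
time_s: 10.35
position: [0.5504, 0.116, 0.0107]
eef_rot: [0.021, 0.704, -0.019, 0.709]
contact_force: [-0.2, -0.8, 0.1]
gripper_width: 0.981
```

Emit:
servo_tool --motion "0 0 0 0 1; -1 0 0 0 1; -3 0 0 0 1; -5 0 0 0 1; -7 0 0 0 1; -7 0 0 0 1"

```text
time_s: 11.1
position: [0.551, 0.1161, 0.1894]
eef_rot: [0.022, 0.702, -0.019, 0.712]
contact_force: [0.0, -0.1, -1.3]
gripper_width: 0.998
```

Run:
```python
from go import *
st(); go(.516,-.110,.19,95.5)
```

```text
t 11.1 pos [0.551  0.1161 0.1894] F [ 0.05 -0.07 -1.33] gw 0.998 q7 [-0.24  0.44 -0.09  2.01  0.06  0.68  1.14] jaw 86.7 toolx [ 0.014  0.004 -1.   ]
units [-0.079 -9.108 -0.881] spin [np.float64(-1.096), 'alt', np.float64(21.404)]
```

Emit:
servo_tool --motion "0 -2 -0.2 -0.3 1; 0 -4.3 -0.4 -0.7 1; 0 -6.5 -0.7 -1.1 1; 0 -8.2 -0.88 -1.1 1; 0 -9.1 -0.88 -1.1 1; 0 -9.1 -0.88 -1.1 1; 0 -9.1 -0.88 -1.1 1; 0 -9.1 -0.88 -1.1 1"

```text
time_s: 12.1
position: [0.5162, -0.1084, 0.1878]
eef_rot: [-0.033, 0.701, 0.036, 0.711]
contact_force: [0.2, 0.3, -0.0]
gripper_width: 1.001
```

Run:
```python
from go import *
st(); snap('wrist','w5')
```

```text
t 12.1 pos [ 0.5162 -0.1084  0.1878] F [ 0.18  0.3  -0.05] gw 1.001 q7 [ 0.21  0.4  -0.14  2.08  0.08  0.64  1.68] jaw 95.6 toolx [ 0.014  0.004 -1.   ]
```

View pics/w5.png

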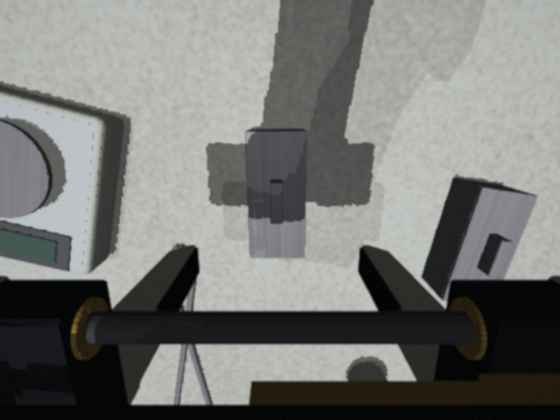

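Run:
```python
from go import *
W=load('w5')
p=np.array([onz(W,*q,.054) for q in [(246,130.5),(307,130.5),(305,257.5),(249,257)]])
print(p.mean(0)); 
for a,b in((0,3),(1,2)): d=p[b]-p[a]; print(np.degrees(np.arctan2(d[1],d[0])), np.linalg.norm(d))
go(.5155,-.1095,.01,95.5)
```

```text
[ 0.51357359 -0.108748    0.054     ]
5.2989180797712665 0.1296503452413637
6.263890209173873 0.1303264964941943
units [ 7.112 -0.058 -0.132] spin [np.float64(0.017), 'alt', np.float64(-22.483)]
```

Emit:
servo_tool --motion "2 -0.04 -0.1 0 1; 4 -0.04 -0.13 0 1; 5.5 -0.04 -0.15 0 1; 6.5 -0.04 -0.15 0 1; 7 -0.04 -0.15 0 1; 7.11 -0.04 -0.15 0 1; 7.11 -0.04 -0.15 0 1; 7.11 -0.04 -0.15 0 1"

```text
time_s: 13.15
position: [0.5156, -0.1092, 0.011]
eef_rot: [-0.034, 0.701, 0.036, 0.712]
contact_force: [-0.2, -0.6, 0.6]
gripper_width: 1.0
```

Emit:
servo_tool --motion "0 0 0 0 -1; 0 0 0 0 -1; 0 0 0 0 -1; 0 0 0 0 -1; 0 0 0 0 -1; 0 0 0 0 -1"

```text
time_s: 13.9
position: [0.5156, -0.1094, 0.011]
eef_rot: [-0.034, 0.701, 0.036, 0.712]
contact_force: [0.2, -1.6, 1.7]
gripper_width: 0.622
```

Emit:
servo_tool --motion "-0.2 0 0 0 -1; -0.4 0 0 0 -1; -0.6 0 0 0 -1; -0.6 0 0 0 -1; -0.6 0 0 0 -1; -0.6 0 0 0 -1; -0.6 0 0 0 -1"

```text
time_s: 14.78
position: [0.5153, -0.1095, 0.0259]
eef_rot: [-0.034, 0.701, 0.036, 0.712]
contact_force: [0.2, -0.2, -7.9]
gripper_width: 0.621
```

Run:
```python
from go import *
st(); snap('side','s6');st()
```

```text
t 14.775 pos [ 0.5153 -0.1095  0.0259] F [ 0.19 -0.2  -7.87] gw 0.621 q7 [ 0.16  0.67 -0.07  2.2   0.15  0.26  1.62] jaw 95.6 toolx [ 0.015  0.004 -1.   ]
t 14.825 pos [ 0.5153 -0.1095  0.0259] F [ 0.18 -0.61 -7.89] gw 0.621 q7 [ 0.16  0.67 -0.07  2.2   0.15  0.26  1.62] jaw 95.6 toolx [ 0.015  0.004 -1.   ]
```

View pics/s6.png

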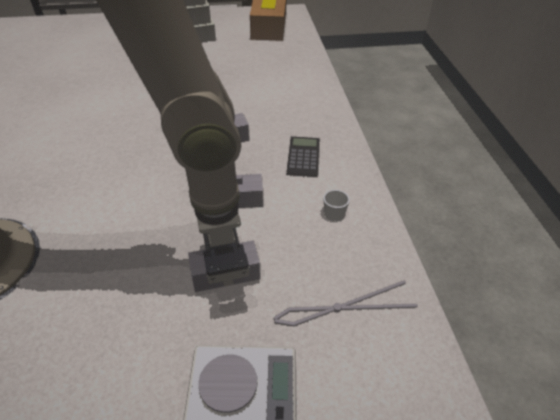

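Box 2 weighs 7.9 N against 3.5 and 4.2 N, so it's the heavy one. I'll set it down and raise the tool to knob height.

Emit:
servo_tool --motion "0.3 0 0 0 -1; 0.5 0 0 0 -1; 0.6 0 0 0 -1; 0.6 0 0 0 -1; 0.6 0 0 0 0.6; 0.6 0 0 0 1; 0.6 0 0 0 1; 0.6 0 0 0 1"

```text
time_s: 15.82
position: [0.5157, -0.1095, 0.011]
eef_rot: [-0.034, 0.701, 0.036, 0.712]
contact_force: [-0.7, -0.3, -0.2]
gripper_width: 0.983
```

Emit:
servo_tool --motion "-0.5 0 0 0 1; -1.2 0 0 0 1; -1.88 0 0 0 1; -1.88 0 0 0 1; -1.88 0 0 0 1"

```text
time_s: 16.45
position: [0.515, -0.1097, 0.058]
eef_rot: [-0.034, 0.701, 0.036, 0.712]
contact_force: [0.6, 0.2, -0.1]
gripper_width: 1.002
```

Run:
```python
from go import *
st(); snap('wrist','w7');snap('side','s7')
a=cv2.resize(load('s7')['image'][230:310,170:290],(480,320));b=cv2.resize(load('w7')['image'],(320,240));c=np.zeros((320,800,3),np.uint8);c[:,:480]=a;c[:240,480:]=b;cv2.imwrite('pics/c7.png',c)
```

```text
t 16.45 pos [ 0.515  -0.1097  0.058 ] F [ 0.57  0.18 -0.14] gw 1.002 q7 [ 0.17  0.61 -0.09  2.19  0.14  0.34  1.63] jaw 95.6 toolx [ 0.016  0.004 -1.   ]
```

View pics/c7.png

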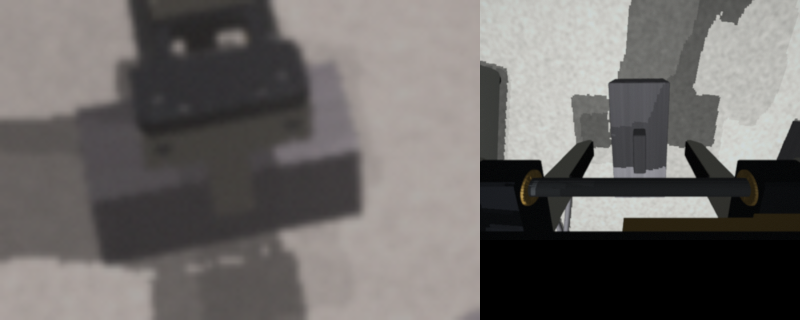

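Box 2 is back on the bench and closed. The knob, at about (640,150) in the composite, is midway between the fingers. I'll grip it and lift the lid.

Emit:
servo_tool --motion "0 0 0 0 -1; 0 0 0 0 -1; 0 0 0 0 -1; 0 0 0 0 -1; 0 0 0 0 -1; 0 0 0 0 -1; 0 0 0 0 -1; 0 0 0 0 -1" --squeeze 25

```text
time_s: 17.55
position: [0.5146, -0.1096, 0.0575]
eef_rot: [-0.034, 0.701, 0.036, 0.711]
contact_force: [0.3, 0.4, -0.5]
gripper_width: 0.19
```

Emit:
servo_tool --motion "-0.3 0 0 0 -1; -0.8 0 0 0 -1; -1.6 0 0 0 -1; -2.4 0 0 0 -1; -3 0 0 0 -1; -3.2 0 0 0 -1; -3.2 0 0 0 -1; -3.2 0 0 0 -1"

```text
time_s: 18.55
position: [0.5132, -0.1099, 0.137]
eef_rot: [-0.034, 0.701, 0.036, 0.711]
contact_force: [0.3, -0.1, -1.2]
gripper_width: 0.121
```

Run:
```python
from go import *
st(); go(.522,.004,.138,95.5);snap('wrist','w8');snap('side','s8')
a=cv2.resize(load('s8')['image'][180:320,150:330],(410,320));b=cv2.resize(load('w8')['image'],(390,290));c=np.zeros((320,800,3),np.uint8);c[:,:410]=a;c[:290,410:]=b;cv2.imwrite('pics/c8.png',c)
```

```text
t 18.55 pos [ 0.5132 -0.1099  0.137 ] F [ 0.35 -0.09 -1.21] gw 0.121 q7 [ 0.2   0.48 -0.13  2.14  0.11  0.52  1.66] jaw 95.6 toolx [ 0.014  0.004 -1.   ]
units [-0.017  4.497  0.799] spin [np.float64(0.017), 'alt', np.float64(-22.483)]
```

View pics/c8.png

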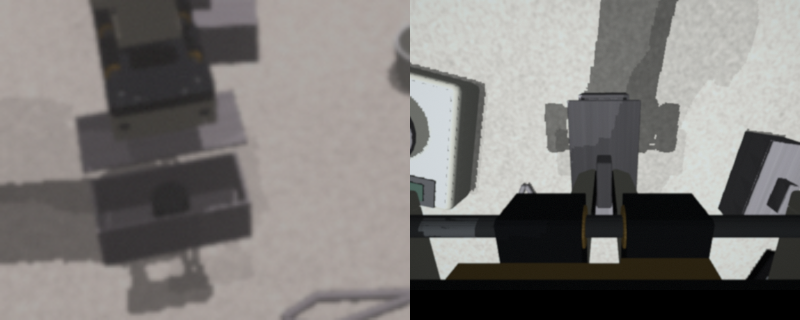

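The lid is off and held level by its knob. Box 2 is open, with the dark cylinder inside at about (170,197). Next I'll carry the lid to the free bench between boxes 1 and 2.

Emit:
servo_tool --motion "0 0.8 0.15 0 -1; 0 2 0.4 0 -1; 0 3.4 0.6 0 -1; 0 4.2 0.8 0 -1; 0 4.5 0.8 0 -1; 0 4.5 0.8 0 -1; 0 4.5 0.8 0 -1"

```text
time_s: 19.52
position: [0.5218, 0.003, 0.1374]
eef_rot: [-0.033, 0.702, 0.035, 0.711]
contact_force: [-0.4, -0.3, -0.7]
gripper_width: 0.124
```

Emit:
servo_tool --motion "0.8 0 0 0 -1; 2 0 0 0 -1; 3.2 0 0 0 -1; 4 0 0 0 -1; 4.4 0 0 0 -1; 4.5 0 0 0 -1; 4.5 0 0 0 -1; 4.5 0 0 0 -1"

```text
time_s: 20.52
position: [0.5237, 0.0033, 0.0256]
eef_rot: [-0.033, 0.701, 0.035, 0.711]
contact_force: [-0.6, -1.2, -0.7]
gripper_width: 0.128
```

Run:
```python
from go import *
st(); snap('side','s9')
cv2.imwrite('pics/c9.png',cv2.resize(load('s9')['image'][150:300,150:330],(720,600)))
```

```text
t 20.525 pos [0.5237 0.0033 0.0256] F [-0.57 -1.19 -0.74] gw 0.128 q7 [-0.07  0.67 -0.06  2.21  0.14  0.26  1.41] jaw 95.5 toolx [ 0.014  0.004 -1.   ]
```

View pics/c9.png

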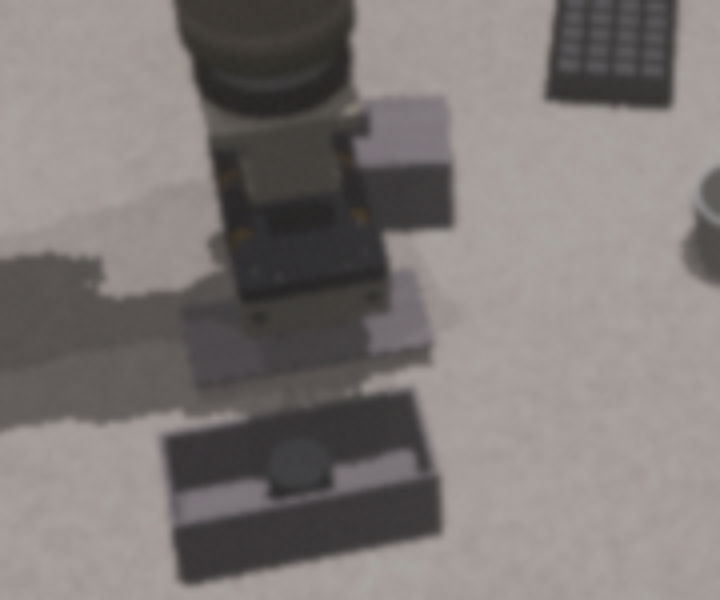

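The lid hovers just above the bench at about (310,330) in the crop, roughly level and clear of both boxes. I'll lower it to contact in small steps.

Emit:
servo_tool --motion "0.2 0 0 0 -1; 0.35 0 0 0 -1; 0.45 0 0 0 -1; 0.5 0 0 0 -1; 0.5 0 0 0 -1"

```text
time_s: 21.2
position: [0.524, 0.0035, 0.0145]
eef_rot: [-0.033, 0.701, 0.035, 0.712]
contact_force: [-5.3, 0.6, 26.0]
gripper_width: 0.128
```

The lid is on the bench, but the tool is pressing at 26 N. I'll ease up slightly and release with a partial opening.

Emit:
servo_tool --motion "-0.04 0 0 0 -1; -0.05 0 0 0 -0.4; -0.05 0 0 0 -0.2; -0.05 0 0 0 -0.2; -0.05 0 0 0 -0.2"

```text
time_s: 21.82
position: [0.5239, 0.0035, 0.0156]
eef_rot: [-0.033, 0.701, 0.035, 0.712]
contact_force: [-0.5, 0.6, 0.1]
gripper_width: 0.399
```

Emit:
servo_tool --motion "-0.5 0 0 0 -0.2; -1.5 0 0 0 -0.2; -3.5 0 0 0 -0.2; -5.5 0 0 0 -0.2; -6 0 0 0 0; -6 0 0 0 0.2; -6 0 0 0 0.2"

```text
time_s: 22.7
position: [0.5209, 0.0028, 0.1646]
eef_rot: [-0.033, 0.701, 0.035, 0.711]
contact_force: [0.4, 0.2, -0.6]
gripper_width: 0.595
```

Run:
```python
from go import *
st(); snap('side','s10');snap('wrist','w10')
go(.5155,-.1095,.2,5.5)
a=cv2.resize(load('s10')['image'][150:300,150:330],(430,360));b=cv2.resize(load('w10')['image'],(370,280));c=np.zeros((360,800,3),np.uint8);c[:,:430]=a;c[:280,430:]=b;cv2.imwrite('pics/c10.png',c)
```

```text
t 22.7 pos [0.5209 0.0028 0.1646] F [ 0.41  0.19 -0.57] gw 0.595 q7 [-0.02  0.43 -0.13  2.12  0.09  0.58  1.46] jaw 95.6 toolx [ 0.014  0.003 -1.   ]
units [-1.448 -4.45  -0.632] spin [np.float64(-11.24), 'alt', np.float64(11.26)]
```

View pics/c10.png

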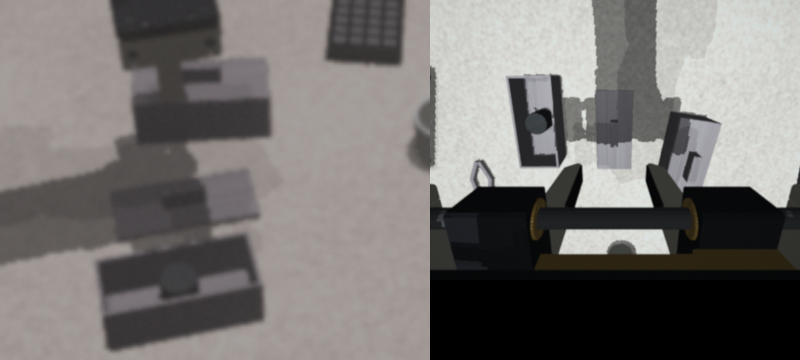

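The lid lies flat with its knob up at (185,200) in the crop, and box 2 is open with the cylinder at (180,278). Next I'll turn the jaws 90° and move over box 2, with the opening kept partial so the fingers fit inside.

Emit:
servo_tool --motion "-0.3 -0.8 -0.1 1.3 0.2; -0.7 -1.8 -0.2 2.6 0.2; -1 -2.8 -0.4 3.9 0.2; -1.4 -3.6 -0.5 5.2 0.2; -1.4 -4.2 -0.6 6.5 0.2; -1.4 -4.4 -0.6 7.8 0.2; -1.4 -4.4 -0.6 9.1 0.2; -1.4 -4.4 -0.6 9.6 0.2"

```text
time_s: 23.8
position: [0.5157, -0.1081, 0.1976]
eef_rot: [0.416, 0.572, -0.41, 0.576]
contact_force: [-0.0, 0.2, -0.1]
gripper_width: 0.603
```

Run:
```python
from go import *
st(); go(.5155,-.1095,.2,5.5)
```

```text
t 23.8 pos [ 0.5157 -0.1081  0.1976] F [-0.02  0.19 -0.05] gw 0.603 q7 [-0.09  0.4   0.26  2.09 -0.17  0.66  0.61] jaw 18.6 toolx [ 0.01   0.003 -1.   ]
units [-0.098 -0.026  0.051] spin [np.float64(1.633), 'alt', np.float64(-20.867)]
```

Emit:
servo_tool --motion "0 0 0 1 0.2; 0 0 0 1.63 0.2; 0 0 0 1.63 0.2; 0 0 0 1.63 0.2"

```text
time_s: 24.3
position: [0.5155, -0.1079, 0.197]
eef_rot: [0.478, 0.522, -0.472, 0.526]
contact_force: [-0.4, -0.5, 0.3]
gripper_width: 0.6
```

Run:
```python
from go import *
st(); snap('wrist','w11'); snap('top','t11'); snap('side','s11')
```

```text
t 24.3 pos [ 0.5155 -0.1079  0.197 ] F [-0.35 -0.45  0.27] gw 0.6 q7 [-0.13  0.4   0.32  2.09 -0.21  0.67  0.43] jaw 5.7 toolx [ 0.009  0.003 -1.   ]
```

View pics/w11.png

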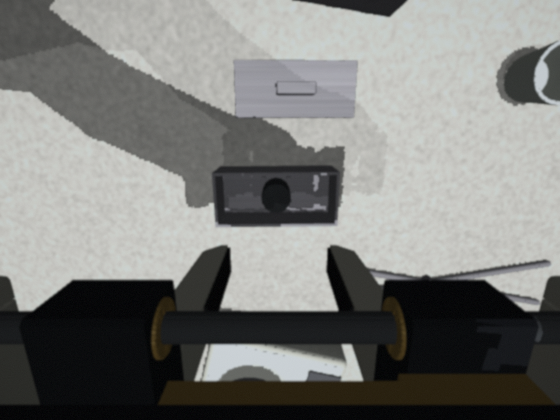

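View pics/s11.png

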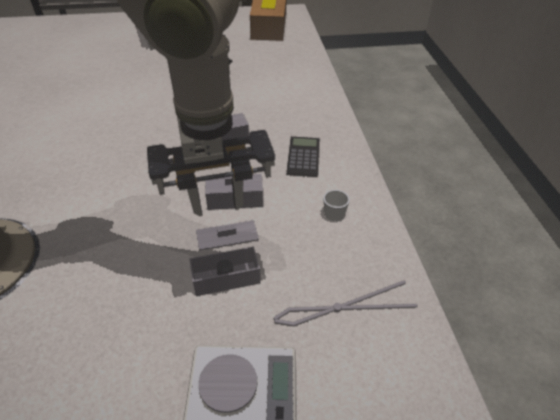

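The wrist view shows the open box at (276,195) with the cylinder at about (276,194), and the flat lid with its knob at (296,88). In the side view the cylinder is at (225,267). I'll zoom in and triangulate its top.

Run:
```python
from go import *
W=load('w11')['image'];S=load('s11')['image']
a=cv2.resize(W[155:235,205:345],(800,457),interpolation=cv2.INTER_CUBIC);a=cv2.convertScaleAbs(a,alpha=2.5)
cv2.imwrite('pics/z11w.png',a)
b=cv2.resize(S[240:300,185:265],(800,600),interpolation=cv2.INTER_CUBIC);cv2.imwrite('pics/z11s.png',cv2.convertScaleAbs(b,alpha=2))
```

```text
(no output)
```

View pics/z11w.png

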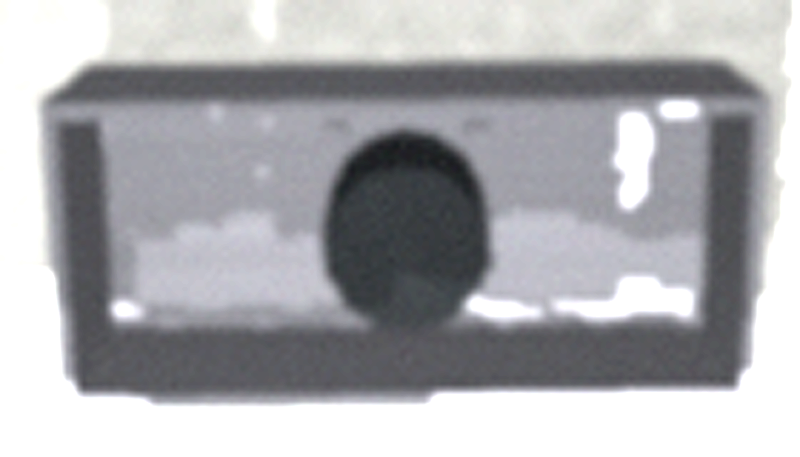

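View pics/z11s.png

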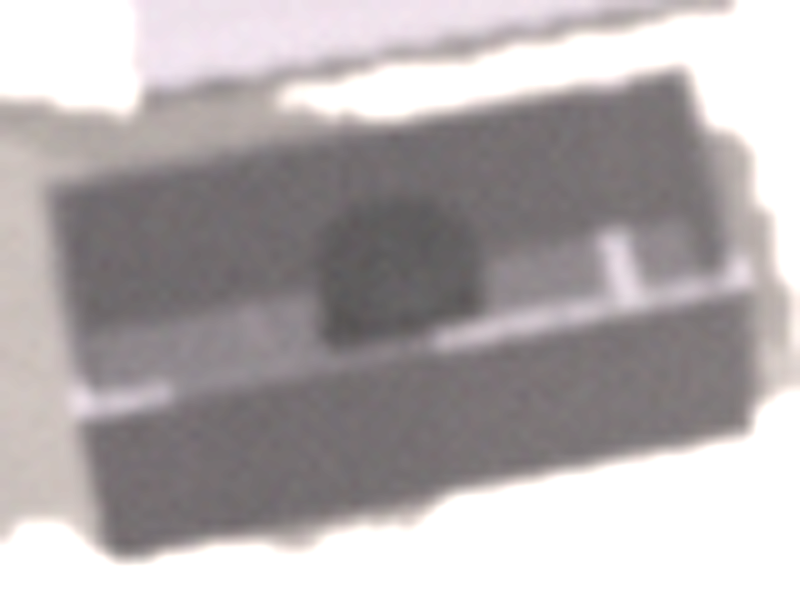

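Run:
```python
from go import *
W=load('w11');S=load('s11')
k=800/140
w=(408/k+205-.4,245/k+155-.4); s=(399/10+185-.45,247/10+240-.45)
print(tri(W,w,S,s), onz(W,*w,.043),onz(S,*s,.043))
p=np.array([onz(W,u/k+205-.4,v/k+155-.4,.05) for u,v in [(45,100),(768,100),(740,388),(74,390)]]);print(p.round(4),p.mean(0))
d=p[1]-p[0];print(np.degrees(np.arctan2(d[1],d[0])))
d=p[2]-p[3];print(np.degrees(np.arctan2(d[1],d[0])))
go(.5155,-.1095,.014,5.5)
```

```text
(array([ 0.51520164, -0.10734684,  0.04476207]), np.float64(0.0034151971198140116)) [ 0.5135423  -0.10785455  0.043     ] [ 0.51685832 -0.10584824  0.043     ]
[[ 0.4467 -0.086   0.05  ]
 [ 0.5747 -0.0736  0.05  ]
 [ 0.5777 -0.1275  0.05  ]
 [ 0.4542 -0.1397  0.05  ]] [ 0.51330831 -0.10670612  0.05      ]
5.554446068842615
5.634341218899897
units [ 7.336 -0.088  0.067] spin [np.float64(0.009), 'alt', np.float64(-22.491)]
```

Emit:
servo_tool --motion "2 -0.03 0.01 0 0.2; 4 -0.05 0.02 0 0.2; 5.3 -0.09 0.03 0 0.2; 5.8 -0.09 0.03 0 0.2; 6.4 -0.09 0.03 0 0.2; 6.9 -0.09 0.03 0 0.2; 7.3 -0.09 0.03 0 0.2; 7.3 -0.09 0.03 0 0.2"

```text
time_s: 25.45
position: [0.5152, -0.1085, 0.0145]
eef_rot: [0.478, 0.522, -0.472, 0.525]
contact_force: [0.9, 0.4, -0.0]
gripper_width: 0.605
```

Emit:
servo_tool --motion "0 0 0 0 0; 0 0 0 0 -0.3; 0 0 0 0 -1; 0 0 0 0 -1; 0 0 0 0 -1; 0 0 0 0 -1; 0 0 0 0 -1" --squeeze 40

```text
time_s: 26.32
position: [0.5151, -0.1085, 0.0148]
eef_rot: [0.478, 0.522, -0.472, 0.525]
contact_force: [-1.7, 0.3, 5.5]
gripper_width: 0.34
```

Emit:
servo_tool --motion "-0.3 0 0 0 -1; -0.6 0 0 0 -1; -0.8 0 0 0 -1; -0.8 0 0 0 -1; -0.8 0 0 0 -1"

```text
time_s: 26.95
position: [0.5149, -0.1084, 0.0348]
eef_rot: [0.478, 0.522, -0.472, 0.525]
contact_force: [-0.4, -0.6, -4.9]
gripper_width: 0.338
```

Run:
```python
from go import *
st(); snap('side','s12')
b=cv2.resize(load('s12')['image'][190:310,165:325],(800,600),interpolation=cv2.INTER_CUBIC);cv2.imwrite('pics/z12s.png',cv2.convertScaleAbs(b,alpha=2))
```

```text
t 26.95 pos [ 0.5149 -0.1084  0.0348] F [-0.36 -0.6  -4.95] gw 0.338 q7 [-0.    0.66  0.15  2.2  -0.35  0.29  0.55] jaw 5.6 toolx [ 0.01   0.003 -1.   ]
```

View pics/z12s.png

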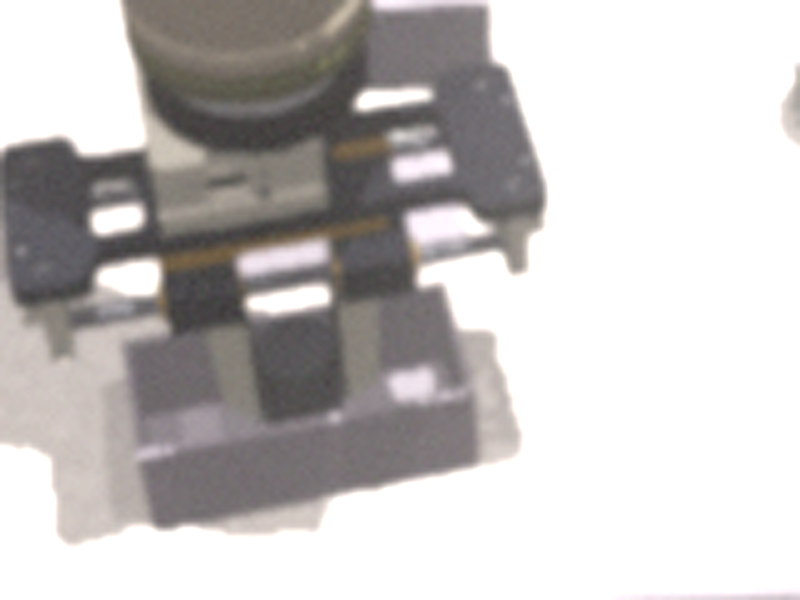

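The cylinder is gripped (32 mm opening, 4.9 N) and lifted at (300,370) in the crop, and the box stayed down. I'll raise it and carry it to the pan.

Emit:
servo_tool --motion "-0.8 0 0 0 -1; -2 0 0 0 -1; -3.5 0 0 0 -1; -4.6 0 0 0 -1; -5 0 0 0 -1; -5 0 0 0 -1; -5 0 0 0 -1"

```text
time_s: 27.88
position: [0.513, -0.1087, 0.1585]
eef_rot: [0.478, 0.523, -0.472, 0.525]
contact_force: [1.1, 0.5, -4.5]
gripper_width: 0.338
```

Run:
```python
from go import *
st(); go(.508,-.3602,.16,5.5)
```

```text
t 27.875 pos [ 0.513  -0.1087  0.1585] F [ 1.09  0.47 -4.46] gw 0.338 q7 [-0.12  0.46  0.31  2.13 -0.26  0.58  0.47] jaw 5.6 toolx [ 0.008  0.004 -1.   ]
units [-0.096 -1.179  9.992] spin [np.float64(0.011), 'alt', np.float64(-22.489)]
```

Emit:
servo_tool --motion "-0.1 -0.1 0.8 0 -1; -0.1 -0.3 2.4 0 -1; -0.1 -0.5 4.2 0 -1; -0.1 -0.8 6.2 0 -1; -0.1 -1 8 0 -1; -0.1 -1.18 9.3 0 -1; -0.1 -1.18 10 0 -1; -0.1 -1.18 10 0 -1"

```text
time_s: 28.88
position: [0.5077, -0.3609, 0.1591]
eef_rot: [0.478, 0.523, -0.473, 0.524]
contact_force: [0.1, 0.4, -4.3]
gripper_width: 0.337
```

Emit:
servo_tool --motion "0.4 0 0 0 -1; 0.9 0 0 0 -1; 1.3 0 0 0 -1; 1.5 0 0 0 -1; 1.5 0 0 0 -1; 1.5 0 0 0 -1"

```text
time_s: 29.62
position: [0.5081, -0.3609, 0.1219]
eef_rot: [0.478, 0.523, -0.473, 0.524]
contact_force: [-0.2, -0.1, -4.4]
gripper_width: 0.339
```

Run:
```python
from go import *
st(); go(.508,-.3602,.096,5.5); snap('side','s13'); snap('wrist','w13')
S=load('s13')['image'];W=load('w13')['image']
cv2.imwrite('pics/z13.png',np.hstack([cv2.resize(S[300:420,150:310],(420,315)),cv2.resize(W,(380,315))]))
```

```text
t 29.625 pos [ 0.5081 -0.3609  0.1219] F [-0.25 -0.09 -4.39] gw 0.339 q7 [ 0.36  0.61  0.26  1.94 -0.26  0.63  0.88] jaw 5.5 toolx [ 0.007  0.004 -1.   ]
units [ 1.037 -0.009 -0.025] spin [np.float64(0.001), 'alt', np.float64(-22.499)]
```

View pics/z13.png

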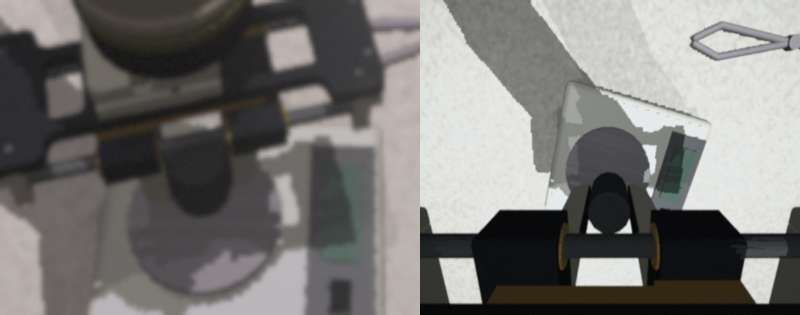

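In both views the cylinder is centred over the pan, allowing for perspective. I'll lower it slowly while watching the force.

Emit:
servo_tool --motion "0.3 0 0 0 -1; 0.6 0 0 0 -1; 0.85 0 0 0 -1; 1.04 0 0 0 -1; 1.14 0 0 0 -1; 1.2 0 0 0 -1; 1.2 0 0 0 -1"

```text
time_s: 30.6
position: [0.5084, -0.3608, 0.092]
eef_rot: [0.478, 0.522, -0.473, 0.524]
contact_force: [-0.1, -0.1, -4.1]
gripper_width: 0.339
```

Emit:
servo_tool --motion "0.06 0 0 0 -1; 0.12 0 0 0 -1; 0.16 0 0 0 -1; 0.16 0 0 0 -1"

```text
time_s: 31.1
position: [0.5085, -0.3609, 0.0881]
eef_rot: [0.478, 0.522, -0.473, 0.525]
contact_force: [0.8, -0.4, -2.3]
gripper_width: 0.336
```

Contact with the pan: the load has dropped to 2.3 N. I'll lower a little more until the pan carries most of it.

Emit:
servo_tool --motion "0.04 0 0 0 -1; 0.08 0 0 0 -1; 0.1 0 0 0 -1; 0.1 0 0 0 -1; 0.1 0 0 0 -1"

```text
time_s: 31.72
position: [0.5085, -0.3608, 0.0857]
eef_rot: [0.478, 0.522, -0.473, 0.525]
contact_force: [-0.1, 0.2, -1.7]
gripper_width: 0.339
```

Run:
```python
from go import *
st()
```

```text
t 31.725 pos [ 0.5085 -0.3608  0.0857] F [-0.13  0.2  -1.66] gw 0.339 q7 [ 0.38  0.66  0.23  1.96 -0.28  0.56  0.9 ] jaw 5.5 toolx [ 0.007  0.004 -1.   ]
```

Emit:
servo_tool --motion "0.03 0 0 0 -1; 0.05 0 0 0 -1; 0.05 0 0 0 -1; 0.05 0 0 0 -1"

```text
time_s: 32.22
position: [0.5085, -0.3609, 0.0844]
eef_rot: [0.478, 0.522, -0.473, 0.524]
contact_force: [0.7, 0.9, 0.1]
gripper_width: 0.336
```

Emit:
servo_tool --motion "0 0 0 0 -0.25; 0 0 0 0 -0.15; 0 0 0 0 0; 0 0 0 0 0.1; 0 0 0 0 0.1; 0 0 0 0 0.1"

```text
time_s: 32.98
position: [0.5085, -0.3608, 0.0844]
eef_rot: [0.478, 0.522, -0.473, 0.525]
contact_force: [0.5, -0.4, 0.3]
gripper_width: 0.553
```

Run:
```python
from go import *
st()
```

```text
t 32.975 pos [ 0.5085 -0.3608  0.0844] F [ 0.45 -0.44  0.31] gw 0.553 q7 [ 0.38  0.66  0.23  1.96 -0.28  0.55  0.9 ] jaw 5.5 toolx [ 0.007  0.004 -1.   ]
```

Released with no net load. Retreating straight up, then to the side so the cameras can see.

Emit:
servo_tool --motion "-0.4 0 0 0 0.1; -1.2 0 0 0 0.1; -2.4 0 0 0 0.1; -4 0 0 0 0.1; -5.5 0 0 0 0.1; -6 0 0 0 0.1; -6 0 0 0 0.1; -6 0 0 0 0.1"

```text
time_s: 33.98
position: [0.5069, -0.3609, 0.2331]
eef_rot: [0.478, 0.523, -0.473, 0.524]
contact_force: [0.4, -0.3, -0.6]
gripper_width: 0.551
```

Emit:
servo_tool --motion "0 -0.5 -0.5 0 0.1; 0 -1 -1 0 0.1; 0 -1.5 -2 0 0.1; 0 -1.5 -4 0 0.1; 0 -1.5 -4 0 0.1; 0 -1.5 -4 0 0.1"

```text
time_s: 34.72
position: [0.46, -0.2652, 0.2327]
eef_rot: [0.478, 0.523, -0.473, 0.524]
contact_force: [0.5, 0.1, 0.1]
gripper_width: 0.55
```

Run:
```python
from go import *
st(); snap('side','s14'); snap('top','t14'); snap('wrist','w14')
```

```text
t 34.725 pos [ 0.46   -0.2652  0.2327] F [0.46 0.11 0.12] gw 0.55 q7 [ 0.18  0.36  0.33  2.04 -0.17  0.76  0.71] jaw 5.5 toolx [ 0.005  0.004 -1.   ]
```

View pics/s14.png

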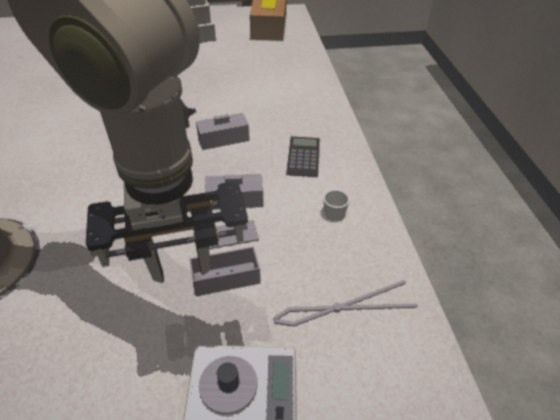

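View pics/t14.png

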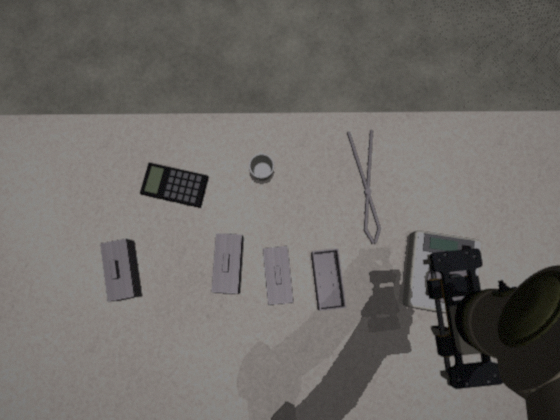

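Both views show the cylinder upright on the pan at (228,375). Two boxes are closed, box 2 is open and empty, the lid is flat at (278,275) in the top view, and the bystanders haven't moved. One last numeric check of the pan sink and the lid height.

Run:
```python
from go import *
cv2.imwrite('pics/z14.png',np.hstack([cv2.resize(load('s14')['image'][340:420,190:270],(400,400),interpolation=cv2.INTER_CUBIC),cv2.resize(load('s11')['image'][215:255,185:265],(400,200),interpolation=cv2.INTER_CUBIC).repeat(2,0)]))
T=load('t14');W=load('w11');S=load('s11')
print('lid knob',tri(W,(296,87.5),S,(228,231.5)))
for z in (.118,.1125,.107): print(z,onz(load('s14'),228.5,371,z))
```

```text
lid knob (array([0.526453  , 0.00600136, 0.0135944 ]), np.float64(0.005258941553938396))
0.118 [ 0.51304018 -0.36243316  0.118     ]
0.1125 [ 0.51284075 -0.35978139  0.1125    ]
0.107 [ 0.51264132 -0.35712963  0.107     ]
```

View pics/z14.png

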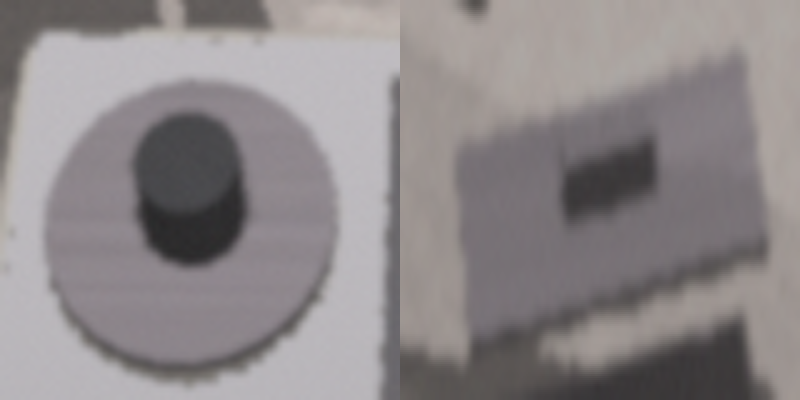

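View pics/w14.png

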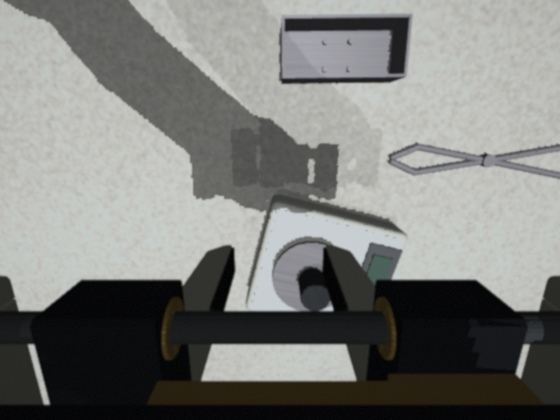

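The cylinder stands upright near the centre of the pan, the box is empty on the bench, the lid is flat with its knob up, and the gripper is clear. Handing in.

```bash
python3 -c "
from station import manip
print(manip.hand_in())"
```

```text
the job is handed in; nothing more can be done
None
```

The job is handed in at about 35 s of the 72 s allowed; the hand-in gives no verdict.

**What I did:**
- I lifted all three closed boxes and set each back down. They weighed about 3.5 N, 4.2 N and 7.9 N, so the box nearest the balance held the dense cylinder.
- I took that box's lid off by the knob and laid it flat on the bench between two of the boxes.
- I lifted the cylinder out (about 4.9 N in the grip) and lowered it onto the pan in small steps. I released it once the wrist load read zero.

**Last checks:**
- **Cylinder:** it stands upright near the pan's centre. The tool's height at release puts the pan about 5 mm down, well short of its stop. I could not read the pan joint directly.
- **Boxes and bystanders:** all three boxes stand upright, the two light ones are closed, and the calculator, crucible and tongs look unmoved. The gripper touches nothing.

**What disagreed or went less well:**
- **Lid height:** I measured the laid-down lid's knob at 13.6 mm above the bench instead of the expected 18 mm. The two views missed each other by 5 mm there, so I put this down to pixel error; the lid looks flat.
- **Lid contact:** the lid met the bench harder than planned, with 26 N at the wrist for a moment.
- **Cylinder position:** its top as seen from the side camera differs by about 4 mm in x from where the tool released it.

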